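# Index the vial slide one notch under the needle

### The job

On the dividing slide that carries the three glass vials, pull the black spring index knob up, slide the carriage one notch so that the middle vial comes under the fixed needle, and let the knob spring fully back down into the new notch. Leave the carriage of the other slide, the one that carries the steel column, in its notch.

Things in the scene. Friction and masses are not known exactly. Their poses are not given: they have to be found in the camera images.
- vial_knob (a point): Centre of the black round index knob (30 mm diameter, 29 mm tall, upright) of the vial slide, 14 mm below its top, about 73 mm above the table when down. It sits on a wing of the carriage (top at 42 mm, round bushing under the knob to 52 mm), 80 mm from the vial row. Axes: x from vials to knob, y along the slide, the way the carriage must go, z up, the way the knob pulls.
- vial_slide (a joint): Grey carriage, 130 mm long, with three glass vials 40 mm apart (tops 88 mm above the table), on a 160 x 310 mm base; the fixed needle's arm (top 116 mm) is over the vial row. Position along y, m: 0 in the first notch, 0.04 next notch, middle vial under the needle (also -0.04, 0.08); up to 4 mm play. Slides with 2 N friction when the knob is up, else locked.
- vial_plunger (a joint): How far that knob is pulled up, m: 0 fully down, 0.022 stop. Above 0.011 its pin clears the teeth and the carriage slides. Spring: 5 N down at 0, 10 N at 0.02. Let go within about 9 mm of a notch's centre it springs to 0; between notches it stays up on a tooth at 0.011.
- column_slide (a joint): Carriage position of the other slide, m: 0 in its first notch, where it must stay. This slide is a twin with the same base and knob, but carries a steel column (14 mm diameter, 116 mm long, lying along the slide) and has no needle.

How it is judged:
By the outcome, as a careful person would: the job done as asked, in the order asked, and still so for the second after the job is handed in, with the robot touching nothing.
It also fails if it takes over 32 s, if anything falls off the work surface, if the arm or the gripper's body presses on something with over 40 N, if the wrist force passes 120 N, or if a joint passes its speed limit or range.

### The arm

A 7-joint arm with a two-finger parallel gripper is mounted at the origin on the work surface. World frame = base frame: x ahead of the robot, y to its left, z up, the work surface at z = 0. Lengths are in m, angles in rad, forces in N, time in s.
With the tool pointing down it reaches from about 0.425 to 0.825 m from the base axis. Payload 3.6 kg.
Tool frame: the origin (TCP) lies at the very end of the fingers, on their centre line; the grasp point (between the pads) lies 19 mm behind it (arm.grasp_offset is the distance from the TCP to the grasp point, in m); z points along the fingers, y is the line along which they close (so a half turn about z gives the same grasp; the last joint's range is limited). The gripper opens to 93 mm and grips with 3 to 60 N. Pads are 15 mm wide; open, the fingers measure 128 mm over their backs; the gripper's body (75 mm by 188 mm) begins 65 mm behind the grasp point.
Start: joints at [1.113, 0.615, -0.013, 1.423, 0.008, 1.103, -0.04], TCP at [0.271, -0.591, 0.186] pointing down, gripper open.
Joint ranges: [-3.12, 3.12], [-0.3, 2.06], [-1.34, 1.32], [0.26, 2.42], [-1.36, 4.5], [0.01, 1.98], [-2.84, 2.84]. Speed limits (rad/s): [2.79, 2.79, 3.14, 3.14, 3.14, 3.14, 3.14].

### API

Orientations are given as a unit quaternion [w, x, y, z].
In Python, from rig import arm gives the robot as it stands.
- The arm moves only by the tool drive_tool, never from a script. Its argument "motion" is one flat list of numbers, 7 for each row, row after row: the shift along the world's x, y, z in units of 12 cm (1.0 is 12 cm), then the turn, a rotation vector about the world's x, y, z in units of 90 degrees (1.0 is 90 degrees), then the opening, from -1 (shut) to 1 (fully open), so that 0 is half open. In form: [x, y, z, rx, ry, rz, jaw, x, y, z, rx, ry, rz, jaw, ...]. A call has 1 to 8 rows; each row is the pose to reach, as a shift and turn from the pose commanded when the call began; what a row does not reach only later rows make up. A row lasts 1/8 s, in which the tool goes at most 62.5 mm and 10.7 degrees, less where a joint would pass 70% of its speed; a pose out of reach is approached as far as the arm can. A call with a number of a shift or a turn outside -1 to 1 is refused whole. A call with a gripper value outside its range is refused whole. The fingers move at their own pace and stop on an object; "squeeze" is the grip in N (left out, the last holds). Time passes only in rows, so rows that repeat a pose let the fingers close. It gives the time, the measured TCP pose, the force, the opening and the grip force at its end, in the units of the state.
- arm.read_state(): the state, without advancing time (a new reading comes with each control period).
- arm.camera(name): name is "scene" or "top" or "wrist"; returns (picture, depth): 420x560x3 uint8, red, green, blue; 420x560 float32, m along the optical axis (not along the pixel's ray), 0 where there is no reading.
- arm.get_calibration(name): a dict with "vertical_fov" (degrees; the focal length in pixels is half the picture's height over the tangent of half this angle, whatever the lens; pixels are square), "cx", "cy" (the principal point, pixels), "dist" ([k1, k2, p1, p2, k3] as OpenCV has them; the pictures are not rectified), "extrinsics" (4x4, takes a point from world to camera coordinates); the wrist camera has in their place "tool_from_camera" (4x4, takes a point from camera to tool coordinates, whose origin is the TCP and whose axes are the flange's). Camera axes: x right, y down, z forward; pixel columns grow to the right and rows downward; lengths in m; the calibration is good to about 2 mm. A picture is of the moment at which its call begins: read the wrist's pose just before it. get_calibration takes no time and is no camera call.
- arm.hand_in(): hands the job in; it is judged then, once.
Trained networks look in the newest picture that a camera, given by its name, has taken for a name from the list of things; names that differ only in an ending like _2 or _b are one class to them, and where a whole thing is asked for, a point or a joint stands for the part that bears it (a point fixed in the world has none). Each returns a list of dicts, best first, with "p" (0 to 1); they miss things now and then, are a little off and sometimes report something else, mostly with a low value. They report only what shows in the picture. A call takes as long as a camera call.
- arm.outline_of(camera, thing): "mask" (420x560 bool, what is visible of it) and "uv" ([column, row] in pixels, amid what is visible of it).
- arm.spot_point(camera, thing): "uv" ([column, row] in pixels: a listed point, or the origin of a listed thing).
The state is a dict: "t": time; "joint_positions": joint angles; "dq": joint speeds; "effort": joint torques, N m; "tool_pos": TCP position; "tcp_rot": TCP orientation; "ft_force": force on the tool from outside, world axes, zero at the start; "ft_torque": the same for the moment, N m; "opening": opening from 0.0 (shut) to 1.0 (fully open); "grip_force": force on a finger pad.
Only numpy, scipy, OpenCV 4.12 (cv2) and the standard library are available. Lean on these libraries where they do the work, as an engineer would, in place of code of your own. Each camera call takes 0.05 s, during which the arm holds its last target. There are 200 camera calls.

## Working session

There is one attempt and no reset: what is moved stays moved. The work goes in short steps, Python scripts to look and compute and a tool call to move; the robot and the scene stay as the last step left them, time stands still between calls to the robot, and variables do not carry over. Pictures are saved under pics/ and viewed, at most 10 in all, crops included, and the job is handed in when it is done.

Besides the shell and the picture viewer there is one more tool, called after ">>>" in YAML: its name, and indented under it one key for each argument. drive_tool: Moves the arm, as the interface text tells. Shifts and turns lie within -1 to 1; 1 stands for 12 cm of shift or 90 degrees of turn. Its arguments: {"type":"object","properties":{"motion":{"type":"array"},"squeeze":{"type":"number"}},"required":["motion"]}

```bash
mkdir -p pics
cat > h.py <<'E'
import numpy as np, cv2
from rig import arm
def K(n):
    c=arm.get_calibration(n); f=210/np.tan(np.radians(c["vertical_fov"])/2)
    return c,np.array([[f,0,c["cx"]],[0,f,c["cy"]],[0,0,1]]),np.array(c["dist"],float)
def world(n,uv,depth,st=None,z=None):
    "pixel -> world; by depth, or on plane at height z"
    c,k,d=K(n)
    p=cv2.undistortPoints(np.array([[uv]],float),k,d)[0,0]; r=np.array([*p,1])
    if n=="wrist":
        from scipy.spatial.transform import Rotation as R
        q=st["tcp_rot"]; T=np.eye(4); T[:3,:3]=R.from_quat([q[1],q[2],q[3],q[0]]).as_matrix(); T[:3,3]=st["tool_pos"]
        T=T@np.array(c["tool_from_camera"])
    else: T=np.linalg.inv(np.array(c["extrinsics"]))
    if z is not None:
        rw=T[:3,:3]@r; return T[:3,3]+rw*(z-T[2,3])/rw[2]
    u,v=np.round(uv).astype(int); dd=depth[v-1:v+2,u-1:u+2]; dd=np.median(dd[dd>0]) if (dd>0).any() else np.nan
    return T[:3,:3]@(r*dd)+T[:3,3]
E
python3 - <<'E'
from h import *
print(arm.read_state()["t"])
ims=[]
for n in ["top","scene"]:
    im,d=arm.camera(n); cv2.imwrite(f"pics/{n}0.png",im[:,:,::-1]); ims.append(im)
    for t in ["vial_knob"]:
        for o in arm.spot_point(n,t): print(n,t,o["p"],o["uv"],world(n,o["uv"],d),world(n,o["uv"],d,z=.073))
    for t in ["vial_slide","column_slide"]:
        for o in arm.outline_of(n,t): print(n,t,o["p"],o["uv"],o["mask"].sum())
E
```

```text
0.0
top vial_knob 0.67 [180.1, 193.3] [0.56680252 0.15463057 0.08735938] [0.56937768 0.15831634 0.073     ]
top vial_slide 0.76 [177.5, 234.1] 3388
top column_slide 0.69 [392.6, 221.1] 3525
scene vial_knob 0.73 [338.8, 163.9] [0.57883614 0.15278634 0.07283966] [0.57896958 0.15255943 0.073     ]
scene vial_slide 0.79 [319.2, 165.1] 2448
scene column_slide 0.6 [153.5, 278.7] 5119
```

View pics/top0.png

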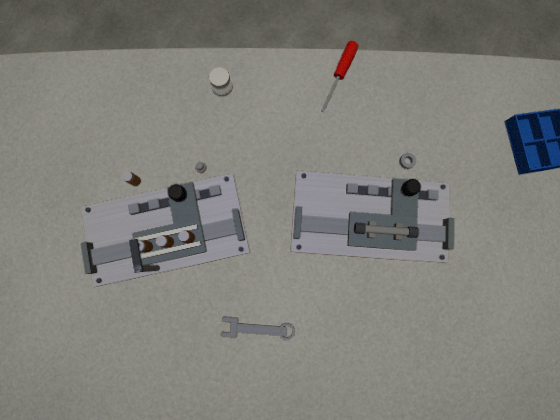

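View pics/scene0.png

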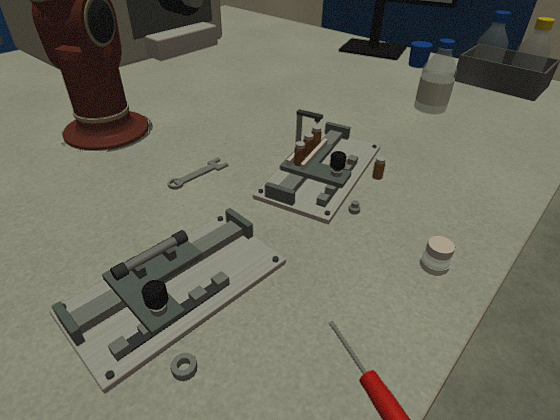

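Top view: the vial slide is on the left. Its needle arm is at about (137,255), over the leftmost vial (146,246); the other vials are at (165,242) and (187,237), and the knob is at (177,193). The carriage must go left, roughly world +y. The scene view agrees: knob at (338,160), steel-column slide nearer the camera.

Run:
```python
from h import *
from scipy.spatial.transform import Rotation as R
for uv,z in [((88,210),.015),((226,179),.015),((241,249),.015),((99,281),.015),((177,191),.087),((146,246),.088),((187,237),.088)]: print(uv,world("top",uv,None,z=z).round(4))
print(world("scene",(338,155),None,z=.087).round(4))
s=arm.read_state(); q=s["tcp_rot"]; print(s["tool_pos"]); print(R.from_quat([q[1],q[2],q[3],q[0]]).as_matrix().round(3)); print(arm.get_calibration("wrist")["tool_from_camera"])
```

```text
(88, 210) [0.546  0.3561 0.015 ]
(226, 179) [0.6085 0.084  0.015 ]
(241, 249) [0.4724 0.0523 0.015 ]
(99, 281) [0.4088 0.3249 0.015 ]
(177, 191) [0.571  0.1604 0.087 ]
(146, 246) [0.4739 0.2106 0.088 ]
(187, 237) [0.49   0.1394 0.088 ]
[0.5718 0.1577 0.087 ]
[ 0.27140183 -0.59045281  0.18627607]
[[ 0.909  0.418 -0.   ]
 [ 0.418 -0.909  0.   ]
 [ 0.    -0.    -1.   ]]
[[ 4.69433116e-04 -9.53331931e-01 -3.01923845e-01  8.43519913e-02]
 [ 9.99999629e-01  2.29531605e-04  8.30054126e-04 -6.85532645e-04]
 [-7.22016039e-04 -3.01924123e-01  9.53331686e-01 -1.98247728e-01]
 [ 0.00000000e+00  0.00000000e+00  0.00000000e+00  1.00000000e+00]]
```

>>> drive_tool:
  motion: [0.18,0.45,0.05,0,0,-0.065,0.4,0.36,0.9,0.1,0,0,-0.13,0.4]

```text
t: 0.65
tool_pos: [0.315, -0.4816, 0.1983]
tcp_rot: [-0.0, 0.994, 0.111, 0.0]
ft_force: [1.1, 0.2, 0.4]
opening: 0.835
grip_force: 0.0
```

>>> drive_tool:
  motion: [0.18,0.45,0,0,0,0,0.4,0.36,0.9,0,0,0,0,0.4]

```text
t: 0.9
tool_pos: [0.3587, -0.3729, 0.1988]
tcp_rot: [0.0, 0.994, 0.113, 0.0]
ft_force: [1.4, -0.0, 0.4]
opening: 0.703
grip_force: 0.0
```

>>> drive_tool:
  motion: [0.18,0.45,0,0,0,0,0.4,0.36,0.9,0,0,0,0,0.4]

```text
t: 1.15
tool_pos: [0.4018, -0.2649, 0.1988]
tcp_rot: [0.0, 0.994, 0.113, 0.001]
ft_force: [0.7, -0.5, -0.3]
opening: 0.702
grip_force: 0.0
```

>>> drive_tool:
  motion: [0.18,0.45,0,0,0,0,0.4,0.36,0.9,0,0,0,0,0.4]

```text
t: 1.4
tool_pos: [0.445, -0.1569, 0.1989]
tcp_rot: [0.0, 0.994, 0.113, 0.001]
ft_force: [1.0, 0.1, -0.6]
opening: 0.701
grip_force: 0.0
```

>>> drive_tool:
  motion: [0.18,0.45,0,0,0,0,0.4,0.36,0.9,0,0,0,0,0.4]

```text
t: 1.65
tool_pos: [0.4882, -0.0489, 0.1988]
tcp_rot: [0.0, 0.994, 0.113, 0.001]
ft_force: [0.1, -0.0, 0.1]
opening: 0.701
grip_force: 0.0
```

>>> drive_tool:
  motion: [0.18,0.45,0,0,0,0,0.4,0.36,0.9,0,0,0,0,0.4]

```text
t: 1.9
tool_pos: [0.5314, 0.0591, 0.1988]
tcp_rot: [0.0, 0.994, 0.113, 0.0]
ft_force: [0.4, -0.4, -0.3]
opening: 0.701
grip_force: 0.0
```

>>> drive_tool:
  motion: [0.17,0.42,-0.05,0,0,0,0.4,0.34,0.85,-0.1,0,0,0,0.4,0.34,0.85,-0.1,0,0,0,0.4]

```text
t: 2.28
tool_pos: [0.571, 0.1661, 0.1855]
tcp_rot: [-0.002, 0.993, 0.118, -0.0]
ft_force: [0.2, 0.0, 0.1]
opening: 0.699
grip_force: 0.0
```

Run:
```python
from h import *
from scipy.spatial.transform import Rotation as R
s=arm.read_state(); im,d=arm.camera("wrist"); cv2.imwrite("pics/w1.png",im[:,:,::-1])
print(s["t"],s["tool_pos"],s["ft_force"],s["opening"]); q=s["tcp_rot"]; print(R.from_quat([q[1],q[2],q[3],q[0]]).as_matrix().round(3))
for o in arm.spot_point("wrist","vial_knob"): print(o["p"],o["uv"],world("wrist",o["uv"],d,s).round(4),world("wrist",o["uv"],d,s,z=.073).round(4))
for o in arm.outline_of("wrist","vial_slide"): print(o["p"],o["uv"])
```

```text
2.275 [0.57103019 0.16608794 0.18549803] [0.22537159 0.01666607 0.13356355] 0.6989227106332503
[[ 0.972  0.234 -0.001]
 [ 0.234 -0.972  0.004]
 [-0.    -0.004 -1.   ]]
0.82 [282.4, 197.2] [0.5702 0.1646 0.0867] [0.5664 0.1637 0.073 ]
0.6 [269.9, 237.7]
```

View pics/w1.png

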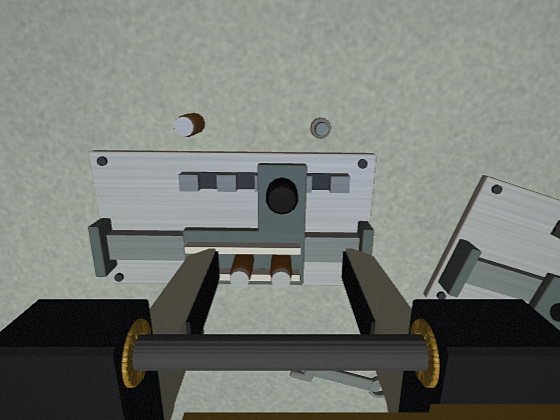

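Wrist view: knob at (282,196), slide axis level in the image (bolts at (102,161) and (362,163)), so the yaw is right. The arm was still swinging when this was taken, so I'll go lower, let it settle and measure again.

>>> drive_tool:
  motion: [0,0.01,-0.3,0,0,0,0.4,-0.01,0.01,-0.6,0,0,0,0.4,-0.01,0.01,-0.6,0,0,0,0.4,-0.01,0.01,-0.6,0,0,0,0.4]

```text
t: 2.92
tool_pos: [0.5715, 0.1596, 0.1161]
tcp_rot: [0.0, 0.994, 0.112, 0.001]
ft_force: [0.2, 0.6, -0.6]
opening: 0.7
grip_force: 0.0
```

Run:
```python
from h import *
s=arm.read_state(); im,d=arm.camera("wrist"); cv2.imwrite("pics/w2.png",im[:,:,::-1])
print(s["t"],s["tool_pos"],s["ft_force"],s["tcp_rot"],np.abs(s["dq"]).max())
for o in arm.spot_point("wrist","vial_knob"): print(o["p"],o["uv"],world("wrist",o["uv"],d,s).round(4),world("wrist",o["uv"],d,s,z=.073).round(4))
# black blob of the knob top by depth
c,k,_=K("wrist"); ys,xs=np.mgrid[60:300:2,180:400:2]
P=np.array([world("wrist",(x,y),d,s) for x,y in zip(xs.ravel(),ys.ravel())])
m=np.abs(P[:,2]-.087)<.004; m&=np.hypot(P[:,0]-.569,P[:,1]-.162)<.03
print(m.sum(),P[m].mean(0),P[m].min(0),P[m].max(0))
```

```text
2.925 [0.57148443 0.15964242 0.11605184] [ 0.18897657  0.64023777 -0.64753358] [9.39765183e-06 9.93692760e-01 1.12128893e-01 1.34543591e-03] 0.01644109397731216
0.56 [274.8, 220.9] [0.5723 0.1641 0.0867] [0.5674 0.1632 0.073 ]Traceback (most recent call last):
  File "<stdin>", line 7, in <module>
  File "h.py", line 8, in world
    c,k,d=K(n)
          ~^^^
  File "h.py", line 4, in K
    c=arm.get_calibration(n); f=210/np.tan(np.radians(c["vertical_fov"])/2)
ValueError: time passes only in moves, steps and waits
```

View pics/w2.png

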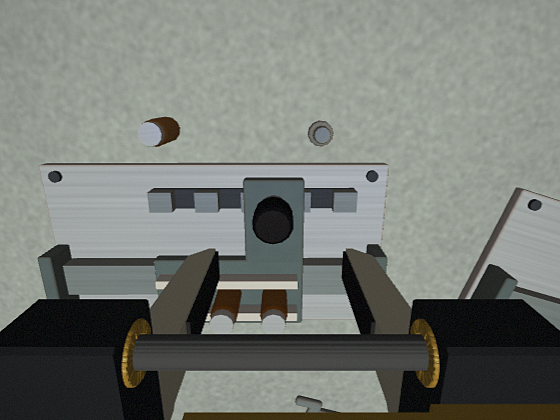

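The knob's top disc is at about (273,223), clear of both fingers. It lies about 3 mm to +y and 2 mm to −x of the tool. I'll correct that, descend and grip.

>>> drive_tool:
  motion: [-0.02,0.03,-0.2,0,0,0,0.4,-0.02,0.03,-0.4,0,0,0,0.3,-0.02,0.03,-0.5,0,0,0,0.3,-0.02,0.03,-0.5,0,0,0,0.3]

```text
t: 3.52
tool_pos: [0.568, 0.1641, 0.0546]
tcp_rot: [0.0, 0.994, 0.113, -0.0]
ft_force: [0.7, 0.2, 0.0]
opening: 0.652
grip_force: 0.0
```

>>> drive_tool:
  motion: [0,0,0,0,0,0,-0.1,0,0,0,0,0,-0.3,0,0,0,0,0,-0.6,0,0,0,0,0,-1,0,0,0,0,0,-1,0,0,0,0,0,-1]
  squeeze: 25

```text
schema error: expected a multiple of 7 numbers
```

>>> drive_tool:
  motion: [0,0,0,0,0,0,-0.2,0,0,0,0,0,0,-0.6,0,0,0,0,0,0,-1,0,0,0,0,0,0,-1,0,0,0,0,0,0,-1]
  squeeze: 25

```text
t: 4.15
tool_pos: [0.5684, 0.1645, 0.0552]
tcp_rot: [-0.0, 0.994, 0.113, 0.001]
ft_force: [0.1, -0.6, 1.9]
opening: 0.166
grip_force: 1.4
```

Run:
```python
from h import *
s=arm.read_state(); im,d=arm.camera("wrist"); im2,d2=arm.camera("scene")
a=cv2.resize(im[100:400,130:430],(400,400)); b=cv2.resize(im2[90:230,250:390],(400,400),interpolation=2)
cv2.imwrite("pics/w3.png",np.hstack([a,b])[:,:,::-1])
print(s["t"],s["tool_pos"],s["ft_force"],s["opening"],s["grip_force"])
```

```text
4.15 [0.56838232 0.16453726 0.05516207] [ 0.10836805 -0.64187389  1.93786476] 0.16620522226293458 1.4224068241946952
```

View pics/w3.png

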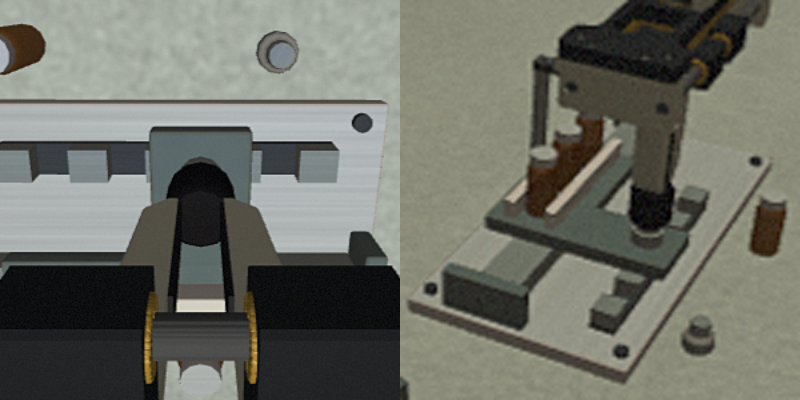

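The fingers are closed around the −x side of the knob (crop, around (205,210)), and the knob looks wider than the gap between them. I'll measure both from the depth image.

```bash
cat >> h.py <<'E'
def cloud(n,d,st):
    "all pixels -> world, HxWx3"
    from scipy.spatial.transform import Rotation as R
    c,k,di=K(n); h,w=d.shape
    uv=np.stack(np.meshgrid(np.arange(w),np.arange(h)),-1).reshape(-1,1,2).astype(float)
    p=cv2.undistortPoints(uv,k,di)[:,0]; P=np.c_[p,np.ones(len(p))]*d.reshape(-1,1)
    if n=="wrist":
        q=st["tcp_rot"]; T=np.eye(4); T[:3,:3]=R.from_quat([q[1],q[2],q[3],q[0]]).as_matrix(); T[:3,3]=st["tool_pos"]
        T=T@np.array(c["tool_from_camera"])
    else: T=np.linalg.inv(np.array(c["extrinsics"]))
    return (P@T[:3,:3].T+T[:3,3]).reshape(h,w,3)
E
python3 - <<'E'
from h import *
s=arm.read_state(); im,d=arm.camera("wrist"); C=cloud("wrist",d,s)
print(s["t"],s["opening"],s["grip_force"])
ex=np.array([.974,.226]); ey=np.array([-.226,.974]); tp=np.array(s["tool_pos"])
L=np.stack([(C[...,:2]-tp[:2])@ex,(C[...,:2]-tp[:2])@ey,C[...,2]],-1)*1000
for r in range(216,330,6): print(r,' '.join("%d,%d,%d"%tuple(L[r,c]) for c in range(250,320,6)))
E
```

```text
4.25 0.07768542286743946 2.095792070031166
216 10,19,42 11,15,42 11,12,42 11,8,42 11,4,42 11,0,42 10,-3,41 10,-7,41 10,-11,41 11,-14,42 10,-18,42 10,-22,41
222 7,19,43 7,16,42 7,12,42 6,8,42 9,4,49 14,0,63 9,-3,49 6,-7,41 7,-11,42 6,-15,41 6,-18,42 6,-22,41
228 3,19,42 2,16,41 2,12,42 12,7,68 13,3,70 14,0,73 13,-2,70 12,-6,68 2,-11,42 2,-15,42 3,-18,43 2,-22,41
234 -1,20,42 -1,16,41 10,10,70 13,7,78 13,3,79 14,0,81 13,-2,80 12,-6,77 9,-9,70 -1,-15,42 -1,-19,41 -1,-23,42
240 -5,20,41 3,14,64 10,10,80 12,6,84 12,3,84 12,0,85 12,-2,84 11,-5,83 10,-9,79 3,-13,65 -6,-19,41 -6,-23,41
246 -9,20,42 5,13,77 8,10,84 10,6,87 10,3,87 9,0,87 9,-2,86 10,-5,87 9,-8,85 5,-12,77 -9,-19,43 -10,-23,41
252 -14,20,42 8,12,91 8,9,91 8,6,92 6,3,87 6,0,86 6,-2,86 8,-5,90 8,-8,91 8,-11,92 -14,-19,42 -14,-23,41
258 8,15,99 8,12,98 8,9,98 8,6,98 3,3,86 3,0,87 2,-2,86 8,-5,97 9,-8,99 9,-11,99 9,-14,99 8,-17,98
264 9,14,105 8,11,105 8,9,105 8,6,104 0,3,86 0,0,87 83,0,253 8,-5,105 9,-7,105 8,-10,104 8,-13,105 8,-16,104
270 9,14,111 8,11,111 8,8,111 8,6,111 -3,3,87 -3,0,88 -3,-2,87 8,-4,111 9,-7,112 8,-10,111 9,-1
[... 337 characters left out ...]
1,126 8,-14,126
294 8,12,130 8,10,131 9,7,132 8,5,130 -46,4,41 -45,0,42 -46,-3,41 7,-4,129 8,-6,130 8,-9,131 8,-11,131 8,-13,131
300 35,8,177 34,6,176 8,7,135 7,5,134 -50,4,42 -51,0,40 -51,-3,41 7,-4,133 9,-6,136 34,-5,176 35,-7,177 35,-8,177
306 35,7,180 35,6,179 8,7,139 7,5,138 -56,4,41 -55,0,42 -56,-3,41 7,-4,137 8,-6,138 35,-5,179 35,-6,180 34,-8,179
312 34,7,182 35,6,182 8,7,143 7,5,141 -61,4,40 -61,0,41 -60,-3,42 6,-3,139 8,-6,143 35,-5,183 35,-6,182 34,-8,182
318 35,7,185 35,6,184 8,6,147 6,4,144 -61,4,47 -60,0,49 -60,-3,49 8,-3,146 9,-5,148 34,-5,184 35,-6,184 35,-7,184
324 35,7,187 34,5,186 33,4,184 5,4,146 -60,4,55 -61,0,54 -60,-3,56 6,-3,147 31,-3,182 34,-4,186 35,-6,186 35,-7,187
```

The knob is centred under the tool, but the finger fronts end at z≈0.089, above the knob's top, although the TCP reads 0.055. So the fingertips sit about 34 mm short of the stated TCP, at least when closed. I'll lift slightly, open, and measure where the tips are when open.

>>> drive_tool:
  motion: [0,0,0.15,0,0,0,0.0,0,0,0.15,0,0,0,0.3,0,0,0.15,0,0,0,0.3,0,0,0.15,0,0,0,0.3,0,0,0.15,0,0,0,0.3,0,0,0.15,0,0,0,0.3]

```text
t: 5.05
tool_pos: [0.5677, 0.1642, 0.0721]
tcp_rot: [0.0, 0.994, 0.113, -0.0]
ft_force: [0.1, -0.3, -0.1]
opening: 0.625
grip_force: 0.0
```

Run:
```python
from h import *
s=arm.read_state(); im,d=arm.camera("wrist"); C=cloud("wrist",d,s)
cv2.imwrite("pics/w4.png",im[:,:,::-1])
print(s["t"],s["opening"],s["grip_force"],s["tool_pos"],s["ft_force"])
ex=np.array([.974,.226]); ey=np.array([-.226,.974]); tp=np.array(s["tool_pos"])
L=np.stack([(C[...,:2]-tp[:2])@ex,(C[...,:2]-tp[:2])@ey,C[...,2]-tp[2]],-1)*1000
for r in range(216,300,6): print(r,' '.join("%d,%d,%d"%tuple(L[r,c]) for c in list(range(180,226,6))+list(range(336,390,6))))
# points of fingers: near x 8, |y| 25..55
m=(np.abs(L[...,0]-8)<2)&(np.abs(L[...,1])<55)&(np.abs(L[...,1])>22)&(L[...,2]>-5+0*L[...,2])
for sg in (1,-1):
    q=m&(L[...,1]*sg>0)&(C[...,2]>.06); print(sg,q.sum(),np.percentile(L[q],[0,1,5,50],axis=0).round(1).tolist())
k=(np.hypot(L[...,0],L[...,1])<24)&(np.abs(C[...,2]-.087)<.003); print("knob top",k.sum(),(L[k].min(0)+L[k].max(0))/2,L[k].mean(0))
```

```text
5.05 0.6251442127986214 0.0 [0.56769502 0.16415074 0.07214795] [ 0.05946513 -0.30346608 -0.10092022]
216 -3,78,-56 -3,73,-56 0,65,-43 0,61,-44 0,56,-43 0,52,-44 -1,48,-49 -3,45,-55 -4,-42,-55 -4,-47,-56 -1,-50,-49 0,-54,-43 0,-58,-43 0,-63,-44 0,-67,-43 -5,-76,-59 -5,-81,-60
222 -10,79,-60 -10,75,-60 -4,65,-43 -4,61,-44 -4,57,-44 -4,52,-44 -6,48,-48 -10,46,-60 -10,-43,-60 -9,-48,-58 -6,-51,-49 -4,-54,-44 -4,-59,-44 -5,-63,-45 -4,-67,-43 -10,-77,-60 -10,-81,-60
228 -15,80,-60 -15,75,-60 -15,70,-59 -15,65,-60 -15,61,-60 -15,56,-59 -15,51,-60 -15,46,-60 -15,-43,-58 -15,-48,-60 -15,-53,-60 -15,-58,-60 -15,-63,-59 -15,-67,-59 -15,-72,-60 -15,-77,-60 -16,-82,-61
234 -20,80,-60 -20,75,-59 -20,71,-60 -20,66,-60 -20,61,-59 -20,56,-59 -20,51,-59 -20,47,-60 -20,-44,-60 -20,-49,-60 -20,-53,-60 -21,-58,-60 -20,-63,-60 -20,-68,-59 -20,-73,-60 -20,-77,-60 -20,-82,-59
240 -26,81,-60 -25,76,-59 -26,71,-60 -25,66,-60 -25,61,-60 -25,56,-59 -25,52,-59 -25,47,-60 -25,-44,-60 -25,-49,-60 -26,-54,-60 -25,-58,-59 -25,-63,-59 -26,-68,-60 -25,-73,-59 -25,-78,-59 -25,-83,-59
246 -30,81,-59 -31,76,-60 -30,71,-5
[... 1013 characters left out ...]
8,66 9,35,66 8,33,66 7,30,64 4,29,59 -2,29,46 -7,-28,37 1,-28,54 7,-29,63 9,-30,67 8,-33,66 8,-36,66 8,-38,65 8,-41,66 8,-43,66
288 9,41,71 8,39,71 8,37,71 8,34,70 8,31,71 7,30,68 2,29,61 -6,29,46 -59,-43,-43 -2,-28,53 5,-28,66 8,-30,71 8,-32,71 8,-35,71 8,-37,71 8,-39,71 9,-42,72
294 8,40,76 9,38,76 8,35,76 9,33,77 9,30,76 6,29,72 0,29,61 -56,44,-30 -65,-43,-43 -4,-28,55 2,-28,66 7,-29,74 8,-31,76 8,-33,76 8,-36,75 9,-38,76 9,-40,76
1 3330 [[6.0, 29.1, 31.8], [6.2, 29.2, 34.9], [6.9, 29.7, 41.4], [8.8, 35.0, 78.3]]
-1 3252 [[6.0, -45.1, 31.8], [6.3, -43.9, 34.9], [7.0, -42.6, 41.5], [8.7, -34.5, 77.9]]
knob top 1632 [ 1.13685848  0.5600422  14.24927148] [ 1.81436535  0.53477643 14.43039668]
```

View pics/w4.png

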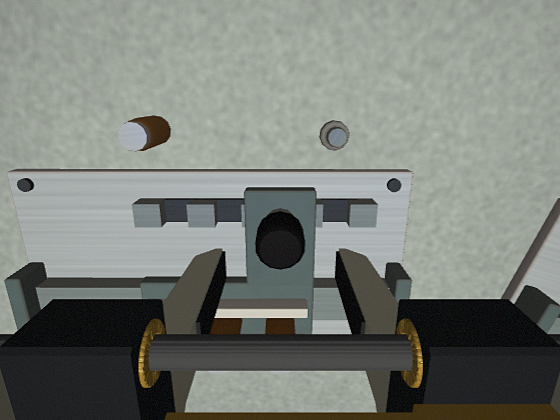

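With the fingers open the tips still end about 32 mm behind the stated TCP, at rows of about 250 in the picture, and the knob is centred to 1 mm. I'll go 48 mm lower to put the tips at z≈0.056, then grip.

>>> drive_tool:
  motion: [0.01,0,-0.15,0,0,0,0.3,0.01,0,-0.3,0,0,0,0.3,0.01,0,-0.39,0,0,0,0.3,0.01,0,-0.39,0,0,0,0.3]

```text
t: 5.6
tool_pos: [0.5681, 0.1639, 0.0242]
tcp_rot: [0.0, 0.994, 0.113, -0.001]
ft_force: [0.1, -0.1, 1.0]
opening: 0.652
grip_force: 0.0
```

>>> drive_tool:
  motion: [0,0,0,0,0,0,-0.2,0,0,0,0,0,0,-0.6,0,0,0,0,0,0,-1,0,0,0,0,0,0,-1,0,0,0,0,0,0,-1,0,0,0,0,0,0,-1]
  squeeze: 25

```text
t: 6.35
tool_pos: [0.5693, 0.1645, 0.026]
tcp_rot: [-0.0, 0.994, 0.113, 0.0]
ft_force: [-1.4, 0.5, 3.4]
opening: 0.314
grip_force: 25.0
```

Gripped: 29 mm between the pads at 25 N. Pulling up 18 mm.

>>> drive_tool:
  motion: [0,0,0.05,0,0,0,-1,0,0,0.1,0,0,0,-1,0,0,0.15,0,0,0,-1,0,0,0.15,0,0,0,-1,0,0,0.15,0,0,0,-1]

```text
t: 6.98
tool_pos: [0.5692, 0.1644, 0.0433]
tcp_rot: [-0.0, 0.994, 0.113, 0.0]
ft_force: [3.8, 3.0, -10.2]
opening: 0.316
grip_force: 25.0
```

The spring pulls down with about 10 N, so the knob is up. Sliding 40 mm along the slide.

>>> drive_tool:
  motion: [-0.015,0.065,0,0,0,0,-1,-0.03,0.13,0,0,0,0,-1,-0.045,0.195,0,0,0,0,-1,-0.06,0.26,0,0,0,0,-1,-0.075,0.325,0,0,0,0,-1,-0.075,0.325,0,0,0,0,-1,-0.075,0.325,0,0,0,0,-1]

```text
t: 7.85
tool_pos: [0.5597, 0.2055, 0.0438]
tcp_rot: [-0.001, 0.994, 0.114, 0.0]
ft_force: [4.2, 3.6, -10.1]
opening: 0.315
grip_force: 25.0
```

Run:
```python
from h import *
s=arm.read_state(); im,d=arm.camera("wrist"); C=cloud("wrist",d,s); im2,_=arm.camera("scene")
b=cv2.resize(im2[90:230,250:390],(420,420),interpolation=2); cv2.imwrite("pics/w5.png",np.hstack([im[:,100:460],b])[:,:,::-1])
tp=np.array(s["tool_pos"]); L=C-tp
ex=np.array([.974,.226]); ey=np.array([-.226,.974])
x=L[...,:2]@ex; y=L[...,:2]@ey
k=(np.hypot(x,y)<.02)&(C[...,2]>.095)&(C[...,2]<.113)&(x<.014)
print(s["t"],tp,s["ft_force"],s["opening"],k.sum(),np.median(C[k][:,2]) if k.any() else None)
for c in (276,280,284): print([int(1000*v) for v in C[210:300:5,c,2]])
```

```text
7.85 [0.55968307 0.20550731 0.04380036] [  4.24886027   3.61625026 -10.09955405] 0.31455242245874043 3628 0.10420405457172004
[42, 42, 40, 41, 50, 51, 54, 82, 88, 93, 98, 101, 104, 104, 104, 105, 103, 104]
[42, 41, 42, 44, 52, 51, 55, 83, 88, 94, 99, 102, 103, 105, 103, 104, 104, 103]
[42, 42, 42, 42, 52, 51, 56, 83, 89, 94, 98, 101, 103, 104, 104, 104, 104, 103]
```

View pics/w5.png

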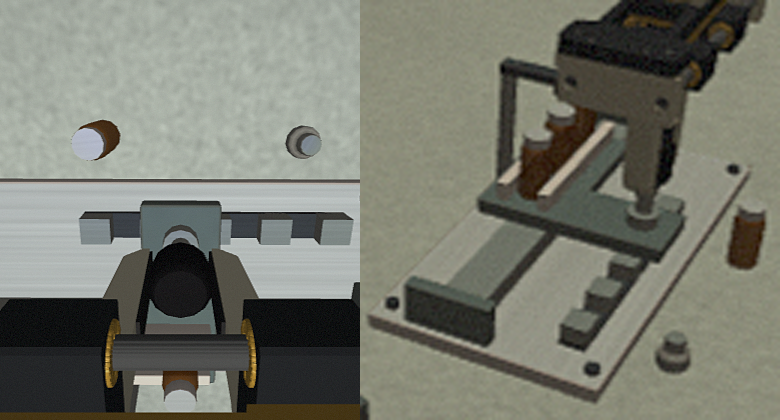

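The knob is up 17 mm (its top is at 104 mm) and the carriage has moved about 41 mm; the scene crop shows it shifted along the slide. Lowering the knob into the notch, then releasing.

>>> drive_tool:
  motion: [0,-0.01,-0.05,0,0,0,-1,0,-0.01,-0.1,0,0,0,-1,0,-0.01,-0.135,0,0,0,-1,0,-0.01,-0.135,0,0,0,-1]

```text
t: 8.45
tool_pos: [0.5604, 0.2022, 0.0274]
tcp_rot: [-0.0, 0.994, 0.113, 0.0]
ft_force: [4.1, 3.4, -6.4]
opening: 0.313
grip_force: 25.0
```

>>> drive_tool:
  motion: [0,0,0,0,0,0,0,0,0,0,0,0,0,0.3,0,0,0,0,0,0,0.3,0,0,0,0,0,0,0.3,0,0,0,0,0,0,0.3]

```text
t: 9.07
tool_pos: [0.5599, 0.2019, 0.0275]
tcp_rot: [0.0, 0.994, 0.113, -0.0]
ft_force: [-0.5, -0.3, -0.3]
opening: 0.649
grip_force: 0.0
```

>>> drive_tool:
  motion: [0,0,0.2,0,0,0,0.3,0,0,0.5,0,0,0,0.3,0,0,0.9,0,0,0,0.3,0,0,0.9,0,0,0,0.3]

```text
t: 9.57
tool_pos: [0.5629, 0.2032, 0.1397]
tcp_rot: [-0.001, 0.994, 0.113, 0.004]
ft_force: [-0.0, 0.1, -1.0]
opening: 0.653
grip_force: 0.0
```

Run:
```python
from h import *
s=arm.read_state(); im,d=arm.camera("wrist"); C=cloud("wrist",d,s); im2,_=arm.camera("scene"); im3,_=arm.camera("top")
r=lambda a:cv2.resize(a,(400,300),interpolation=2)
cv2.imwrite("pics/w6.png",np.vstack([np.hstack([r(im),r(im2[85:220,250:430])]),np.hstack([r(im3[150:300,60:260]),r(im3[150:300,270:470])])])[:,:,::-1])
for o in arm.spot_point("wrist","vial_knob"): print(o["p"],o["uv"])
print(s["t"],s["tool_pos"],s["ft_force"],s["opening"])
k=(np.hypot(C[...,0]-.5597,C[...,1]-.2045)<.025)&(C[...,2]>.08)&(C[...,2]<.112)
print(k.sum(),np.median(C[k],0),C[k].min(0),C[k].max(0))
```

```text
0.87 [280.2, 213.5]
9.575 [0.56292401 0.20322409 0.13965369] [-0.00664082  0.05517342 -1.01761896] 0.6528722750585896
1103 [0.56111733 0.20261233 0.08660745] [0.54522942 0.18770972 0.08004257] [0.57426581 0.21686242 0.08890071]
```

View pics/w6.png

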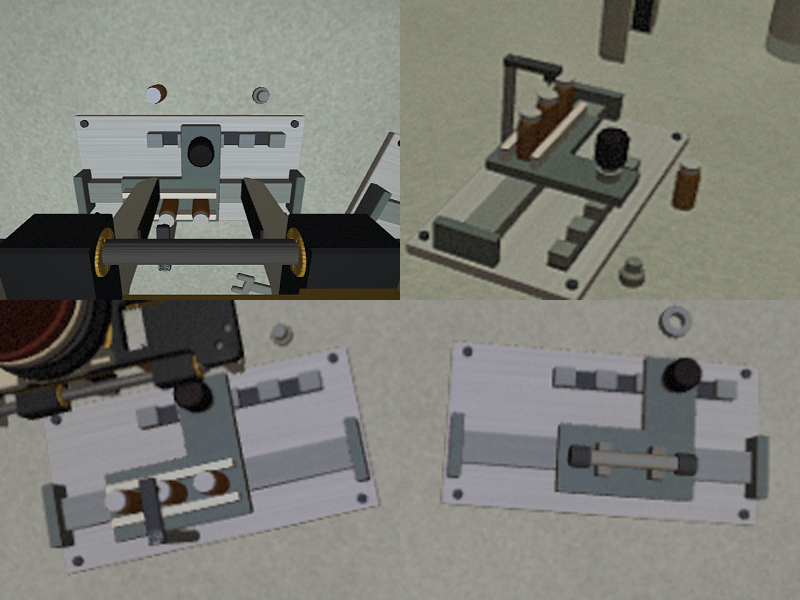

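The knob's top is back at 86.6 mm, so it is fully down. The needle arm now has the same offset to the middle vial (top view, about (165,490)) as it had to the first one. The column slide has not moved, and the gripper is clear.

```bash
python3 -c "
from rig import arm
print(arm.hand_in())"
```

```text
the job is handed in; nothing more can be done
None
```

I handed the job in at about 9.7 s of the 32 s allowed: the vial carriage is one notch along with the middle vial under the needle, the knob is fully down in the new notch, the column slide is still in its notch, and the gripper is clear; no verdict came back.

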